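# Slide the loaded sample tray into its station and clamp it

### The job

Slide the white sample tray, with its two bottles standing in it, between the rails of the tray station until it is fully home against the back stop, handle side last. Then press the station's raised clamp lever down until it catches and stays down by itself, locking the tray in. Keep the bottles upright in the tray and leave the other things on the bench where they are.

Things in the scene. Friction and masses are not known exactly. Their poses are not given: they have to be found in the camera images.
- station: Tray station fixed to the bench: two aluminium rails, back stop, flared mouth toward the robot; no base plate, the tray slides on the bench. Origin on the bench where the tray's origin lies when fully home; +x points into the station, +y left, z up. Rails x -40 to 55 mm, inner faces y = +/-82.5 mm, 33 mm high; lips overhang inwards to y = +/-75.5 mm at z 27 to 33 mm. Stop face x = 50 mm.
- mouth (a point): Middle of the station's mouth, on the bench, at station x = -67, y = 0 mm, axes as the station's. Here the flared cheeks stand about 210 mm apart, 24 mm high, and narrow to the rails (165 mm apart) at x = -40 mm. A dark pawl housing, 74 mm high, stands outside the lever at station x = -30, y = -134 mm.
- tray: White sample tray, loose, 100 mm (x) by 160 mm (y), walls 22 mm high, about 0.35 kg empty. Origin at the centre of its underside; -x is its front, with an upright handle block 14 mm (x) by 34 mm (y), 63 mm high, centred at x = -57, y = 0 mm. Carries two bottles in nests at x = 0, y = +/-36 mm, floor 5 mm thick. It enters the station +x side first.
- handle (a point): Centre of the top of the tray's handle block, 63 mm above the tray's underside. The block is 34 mm wide along the tray's y, 14 mm along its x.
- clamp_lever (a joint): Sprung clamp lever over the right (-y) rail, rad: 0 = raised (at rest), 0.32 = hard stop. Pressed to 0.31 a sprung pawl snaps over it and holds it at 0.30; let go before, it springs up. Takes about 7 N at the pad. Its foot, a 10 mm wide tab at station x = -60, y = -74 mm, comes down just in front of the tray's front wall; if the tray is over 5 mm short of home it lands on the tray instead.
- lever_pad (a point): Centre of the top of the lever's grey thumb pad (44 by 38 mm) at its front end, to be pressed downward. Lever caught: at station x = -100, y = -105 mm, 54 mm above the bench (50 mm at the hard stop); raised: about 50 mm higher. It moves on an arc of radius 168 mm about a hinge at station x = 68, z = 45 mm.
- bottle_a: Small amber dropper bottle with black cap, 37 mm across, 83 mm tall, standing loose in the tray's left (+y) nest, base 5 mm above the bench; origin at the centre of its underside, z up.
- bottle_b: The same kind of bottle in the tray's right (-y) nest; origin at the centre of its underside, z up.
- log_book: Bystander, to be left alone: dark blue bound book lying flat, 212x156x13 mm; origin at the centre of its underside.
- wash_bottle: Bystander, to be left alone: white squeeze bottle with a bent spout, 67x89x182 mm; origin at the centre of its underside.
- amber_bottle: Bystander, to be left alone: amber glass bottle with a black cap, 68 across, 160 tall mm; origin at the centre of its underside.
- beaker: Bystander, to be left alone: empty clear glass beaker, 70x75x92 mm; origin at the centre of its underside.
- sample_jar: Bystander, to be left alone: wide-neck glass jar, 67 across, 127 tall mm; origin at the centre of its underside.
- calculator: Bystander, to be left alone: grey pocket calculator lying flat, 120x70x13 mm; origin at the centre of its underside.
- stopwatch: Bystander, to be left alone: round stopwatch lying flat, 74x53x15 mm; origin at the centre of its underside.
- petri_dish: Bystander, to be left alone: clear glass dish with lid, 68 across, 17 tall mm; origin at the centre of its underside.
Not all that is in view belongs to the job. What is meant by the tray is not purple, and is the larger of those in its own colour.

How it is judged:
By the outcome, as a careful person would: the job done as asked, in the order asked, and still so for the second after the job is handed in, with the robot touching nothing.
It also fails if it takes over 59 s, if anything falls off the work surface, if the arm or the gripper's body presses on something with over 40 N, if the wrist force passes 120 N, or if a joint passes its speed limit or range.

### The arm

A 6-joint arm with a two-finger parallel gripper is mounted at the origin on a cart in front of the work surface, level with it; the furniture and walls round the work are solid. World frame = base frame: x ahead of the robot, y to its left, z up, the work surface at z = 0. Lengths are in mm, angles in rad, forces in N, time in s.
With the tool pointing down it reaches from about 300 to 875 mm from the base axis. Payload 6.4 kg.
Tool frame: the origin (TCP) lies midway between the tips of the shut fingers; the grasp point (between the pads) lies 19 mm behind it; z points along the fingers, y is the line along which they close (so a half turn about z gives the same grasp; the last joint's range is limited). The gripper opens to 88 mm and grips with 3 to 60 N. Pads are 18 mm wide; open, the fingers measure 123 mm over their backs; the gripper's body (75 mm by 187 mm) begins 45 mm behind the grasp point.
Start: joints at [1.083, 0.181, 1.607, -0, 1.354, -0.206], TCP at [159.887, 552.338, 238.714] pointing down, gripper open.
Joint ranges: [-2.99, 2.99], [-0.89, 2.07], [0.3, 2.58], [-1.14, 4.28], [0, 2.63], [-3.12, 3.12]. Speed limits (rad/s): [2.57, 2.57, 3.01, 3.14, 3.14, 3.14].

### API

Orientations are given as a 3x3 rotation matrix whose columns are the frame's x, y, z axes.
In Python, from plant import monitor, get_image, order gives the robot as it stands.
- The arm moves only by the tool jog_arm, never from a script. Its argument "rows" is a list of rows, each a list of 3 entries, a list of its own where there are three numbers: the shift along the tool's x, y, z in cm, then the turn, a rotation vector about the tool's x, y, z in degrees, then the opening, from 0 (shut) to 1 (fully open). In form: [[[x, y, z], [rx, ry, rz], hand], ...]. A call has 1 to 12 rows; each row is the pose to reach, as a shift and turn from the pose commanded when the call began, along the tool's axes at that moment; what a row does not reach only later rows make up. A row lasts 1/12 s, in which the tool goes at most 41.7 mm and 7.16 degrees, less where a joint would pass 70% of its speed; a pose out of reach is approached as far as the arm can. A call with a gripper value outside its range is refused whole. The fingers move at their own pace and stop on an object; "squeeze" is the grip in N (left out, the last holds). Time passes only in rows, so rows that repeat a pose let the fingers close. It gives the time, the measured TCP pose, the force, the opening and the grip force at its end, in the units of the state.
- monitor.get_state(): the state, without advancing time (a new reading comes with each control period).
- get_image(name): name is "scene" or "top" or "wrist"; returns a dict with "image" (480x640x3 uint8, red, green, blue), "fx", "fy", "cx", "cy" (pixels), "rvec" (rotation vector, rad) and "tvec" (3), from world to camera coordinates, as OpenCV has them. Camera axes: x right, y down, z forward; pixel columns grow to the right and rows downward; lengths in mm; the calibration is good to about 2 mm. A picture is of the moment at which its call begins. There is no depth.
- order.finish_job(): hands the job in; it is judged then, once.
The state is a dict: "time_s": time; "joint_positions": joint angles; "dq": joint speeds; "effort": joint torques, N m; "position": TCP position; "ee_rot": TCP orientation; "wrist_force": force on the tool from outside, world axes, zero at the start; "torque": the same for the moment, N m; "width": finger opening in mm; "grasp_force": force on a finger pad.
Only numpy, scipy, OpenCV 4.12 (cv2) and the standard library are available. Lean on these libraries where they do the work, as an engineer would, in place of code of your own. Each camera call takes 0.05 s, during which the arm holds its last target. There are 200 camera calls.

## Working session

There is one attempt and no reset: what is moved stays moved. The work goes in short steps, Python scripts to look and compute and a tool call to move; the robot and the scene stay as the last step left them, time stands still between calls to the robot, and variables do not carry over. Pictures are saved under pics/ and viewed, at most 10 in all, crops included, and the job is handed in when it is done.

Besides the shell and the picture viewer there is one more tool, called after "Request:" as a command line: name --argument value ..., lists and objects as JSON in quotes. jog_arm: Moves the arm, as the interface text tells. Its arguments: {"type":"object","properties":{"rows":{"type":"array","items":{"type":"array"}},"squeeze":{"type":"number"}},"required":["rows"]}

```bash
mkdir -p pics
cat > h.py <<'E'
import numpy as np, cv2
from plant import monitor, get_image, order
def grab(n,f):
    d=get_image(n); cv2.imwrite('pics/'+f,cv2.cvtColor(d['image'],cv2.COLOR_RGB2BGR)); np.save('pics/'+f+'.npy',d,allow_pickle=True); return d
def load(f): return np.load('pics/'+f+'.npy',allow_pickle=True).item()
def ray(d,u,v):
    R=cv2.Rodrigues(np.array(d['rvec'],float))[0]; t=np.array(d['tvec'],float).ravel()
    return -R.T@t, R.T@np.array([(u-d['cx'])/d['fx'],(v-d['cy'])/d['fy'],1])
def onz(d,u,v,z):
    c,r=ray(d,u,v); return c+r*(z-c[2])/r[2]
def proj(d,p):
    return cv2.projectPoints(np.array(p,float).reshape(-1,1,3),np.array(d['rvec'],float),np.array(d['tvec'],float),np.array([[d['fx'],0,d['cx']],[0,d['fy'],d['cy']],[0,0,1.]]),None)[0].reshape(-1,2)
E
python3 -c "
from h import *
for n in('top','scene'):
    d=grab(n,n+'0.png'); print(n,ray(d,320,240))
s=monitor.get_state(); print(s['position'],s['ee_rot'])"
```

```text
top (array([ 276.29380292,  -52.66117379, 1504.31685398]), array([ 0.18069274, -0.00736073, -0.98367236]))
scene (array([-307.11864973, -519.99551169, 1089.21195143]), array([ 0.63742685,  0.31226882, -0.70458784]))
[159.64417494 551.87622087 237.89229571] [[-9.60555040e-01  2.78088873e-01 -7.70485673e-04]
 [ 2.78089734e-01  9.60554019e-01 -1.44109155e-03]
 [ 3.39341584e-04 -1.59851190e-03 -9.99998665e-01]]
```

View pics/top0.png

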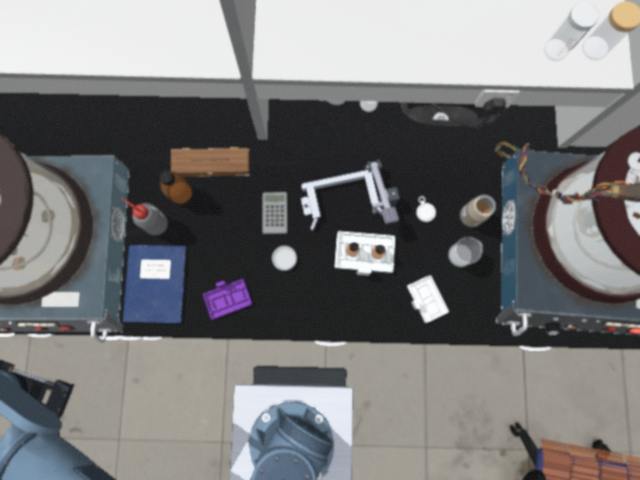

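View pics/scene0.png

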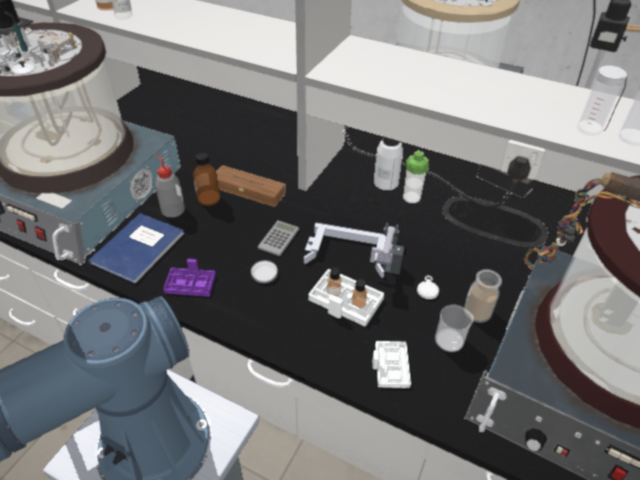

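Top view: the tray with its bottles is at about (365,252). The station is at (345,190), with the lever at its right at (383,190). The smaller white tray at (428,298) and the purple one at (227,298) are distractors. Next I'll take enlarged crops for measuring.

```bash
python3 -c "
from h import *
d=load('top0.png');im=cv2.cvtColor(d['image'],cv2.COLOR_RGB2BGR)
a=cv2.resize(im[150:285,290:415],None,fx=5,fy=5,interpolation=cv2.INTER_CUBIC)[:600]
cv2.imwrite('pics/c1.png',cv2.resize(im[150:282,290:415],(625,660)[:2],interpolation=cv2.INTER_CUBIC)[:600]) if 0 else cv2.imwrite('pics/c1.png',cv2.resize(im[155:275,290:420],None,fx=5,fy=5,interpolation=cv2.INTER_CUBIC))
d2=load('scene0.png');im2=cv2.cvtColor(d2['image'],cv2.COLOR_RGB2BGR)
cv2.imwrite('pics/c2.png',cv2.resize(im2[210:330,290:420],None,fx=5,fy=5,interpolation=cv2.INTER_CUBIC))
print(d['fx'],d2['fx'])
hsv=cv2.cvtColor(im,cv2.COLOR_BGR2HSV)
m=((hsv[...,2]>175)&(hsv[...,1]<40)).astype(np.uint8)
m[:226]=0;m[285:]=0;m[:,:325]=0;m[:,402:]=0
cs=max(cv2.findContours(m,0,1)[0],key=cv2.contourArea)
r=cv2.minAreaRect(cs);print(r)
for p in cv2.boxPoints(r):print(p,onz(d,*p,22).round(1))
"
```

```text
536.8614461294245 552.4469666502163
((364.69158935546875, 252.85533142089844), (58.21401596069336, 39.07516098022461), 4.573921203613281)
[334.11926 270.00955] [ 464.9 -104.9   22. ]
[337.2353  231.05882] [ 575.4 -111.7   22. ]
[395.26392 235.70111] [ 566.1 -275.2   22. ]
[392.1479  274.65186] [ 455.9 -266.    22. ]
```

View pics/c1.png

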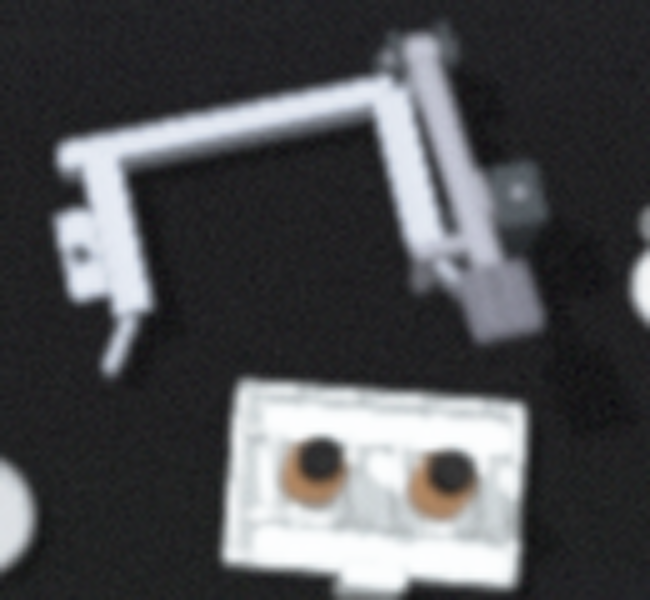

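View pics/c2.png

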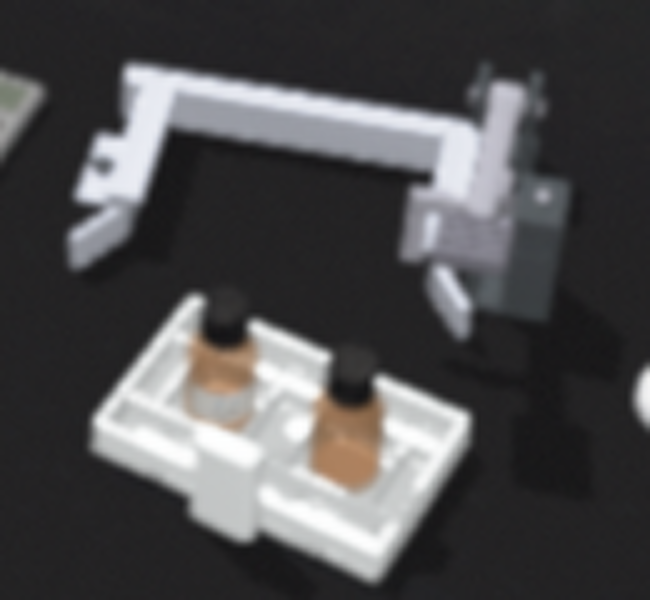

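```bash
cat > m.py <<'E'
from h import *
d=load('top0.png'); e=load('scene0.png')
q=lambda x,y,z:onz(d,290+(x+.5)/5-.5,155+(y+.5)/5-.5,z)
t=[q(*p,22) for p in[(240,380),(527,403),(517,588),(222,563)]]
for p in t:print('tray',p.round(1))
print('sides',[np.linalg.norm(t[i]-t[i-1]).round(1) for i in range(4)])
c=sum(t)/4; ax=(t[0]+t[1]-t[2]-t[3]); ay=(t[0]+t[3]-t[1]-t[2])
print('c',c,'yaw',np.degrees([np.arctan2(ax[1],ax[0]),np.arctan2(-ay[0],ay[1])]))
h=q(372,582,63);print('handle',h,'dist',np.linalg.norm(h[:2]-c[:2]))
print('h pred',c+57*ax/np.linalg.norm(ax)*-1)
L=q(153,307,33);Rr=q(411,258,33);L2=q(118,155,33);R2=q(372,100,33)
print('L,R',L,Rr,np.linalg.norm(L-Rr)); v=L-Rr
for w in(L2-L,R2-Rr):print('rail dir',np.degrees(np.arctan2(w[1],w[0])),np.linalg.norm(w))
print('cross dir',np.degrees(np.arctan2(-v[0],v[1])))
yaw=np.arctan2(-v[0],v[1]);yaw=np.mean([yaw]+[np.arctan2(w[1],w[0]) for w in(L2-L,R2-Rr)])
X=np.array([np.cos(yaw),np.sin(yaw),0]);Y=np.array([-X[1],X[0],0])
o=(L+Rr)/2+40*X;o[2]=0;print('station',o,'yaw',np.degrees(yaw),'home->',)
S=lambda x,y,z:o+x*X+y*Y+[0,0,z]
pts=dict(Lend=S(-40,75.5,33),Rend=S(-40,-75.5,33),padup=S(-93,-105,104),paw=S(-30,-134,74),stopL=S(50,75.5,33),cheekL=S(-67,105,24),cheekR=S(-67,-105,24))
for k,p in pts.items():
    a=proj(d,p)[0];b=proj(e,p)[0]
    print(k,p.round(),'c1',((a-[290,155])*5+2).round(),'c2',((b-[290,210])*5+2).round())
axn=ax/np.linalg.norm(ax);ayn=np.array([-axn[1],axn[0],0]);c[2]=0
for n,p in dict(hand=c-57*axn+[0,0,63],TL=c+50*axn+80*ayn+[0,0,22],TR=c+50*axn-80*ayn+[0,0,22],BL=c-50*axn+80*ayn+[0,0,22],BR=c-50*axn-80*ayn+[0,0,22]).items():
    print(n,((proj(d,p)[0]-[290,155])*5+2).round(),((proj(e,p)[0]-[290,210])*5+2).round())
E
python3 m.py
```

```text
tray [ 576.7 -112.7   22. ]
tray [ 567.6 -274.5   22. ]
tray [ 462.8 -268.4   22. ]
tray [ 472.7 -104.4   22. ]
sides [np.float64(104.3), np.float64(162.0), np.float64(104.9), np.float64(164.3)]
c [ 519.95332239 -189.98769487   22.        ] yaw [-3.94223069 -3.35661214]
handle [ 458.96460334 -184.11397985   63.        ] dist 61.270909729966554
h pred [ 463.08819144 -186.06890896   22.        ]
L,R [615.14542255 -62.67986382  33.        ] [ 647.18108308 -207.67909735   33.        ] 148.49599748971013
rail dir 13.953585581091513 90.82365065399084
rail dir 13.761276728732499 95.13681080316542
cross dir 12.45860290330491
station [ 670.0757185  -125.91557137    0.        ] yaw 13.391155071042975 home->
Lend [614. -62.  33.] c1 [151. 310.] c2 [139. 199.]
Rend [ 649. -209.   33.] c1 [413. 256.] c2 [419. 250.]
padup [ 604. -250.  104.] c1 [503. 306.] c2 [472. 238.]
paw [ 672. -263.   74.] c1 [520. 199.] c2 [542. 202.]
stopL [701. -41.  33.] c1 [118. 158.] c2 [177.  86.]
cheekL [581. -39.  24.] c1 [110. 369.] c2 [ 73. 236.]
cheekR [ 629. -244.   24.] c1 [473. 294.] c2 [465. 309.]
hand [376. 574.] [228. 442.]
TL [242. 382.] [194. 293.]
TR [525. 409.] [470. 418.]
BL [226. 558.] [ 93. 419.]
BR [513. 585.] [377. 555.]
```

```bash
cat >> h.py <<'E'
from scipy.spatial.transform import Rotation as Ro
def tgt(x,y,z,yaw):
    s=monitor.get_state();R=np.array(s['ee_rot']);a=np.radians(yaw)
    G=np.array([[-np.sin(a),np.cos(a),0],[np.cos(a),np.sin(a),0],[0,0,-1]]).T
    return (R.T@(np.array([x,y,z])-s['position'])/10).round(2),np.degrees(Ro.from_matrix(R.T@G).as_rotvec()).round(1)
E
python3 -c "
from h import *
print(tgt(463,-186,200,-3.6))"
```

```text
(array([-49.66, -62.43,   3.87]), array([-0.1,  0. , 77.5]))
```

Request:
jog_arm --rows '[[[-49.7, -62.4, 3.9], [-0.1, 0, 77.5], 0.45], [[-49.7, -62.4, 3.9], [-0.1, 0, 77.5], 0.45], [[-49.7, -62.4, 3.9], [-0.1, 0, 77.5], 0.45], [[-49.7, -62.4, 3.9], [-0.1, 0, 77.5], 0.45], [[-49.7, -62.4, 3.9], [-0.1, 0, 77.5], 0.45], [[-49.7, -62.4, 3.9], [-0.1, 0, 77.5], 0.45], [[-49.7, -62.4, 3.9], [-0.1, 0, 77.5], 0.45], [[-49.7, -62.4, 3.9], [-0.1, 0, 77.5], 0.45], [[-49.7, -62.4, 3.9], [-0.1, 0, 77.5], 0.45], [[-49.7, -62.4, 3.9], [-0.1, 0, 77.5], 0.45], [[-49.7, -62.4, 3.9], [-0.1, 0, 77.5], 0.45], [[-49.7, -62.4, 3.9], [-0.1, 0, 77.5], 0.45]]' --squeeze 20

```text
time_s: 1.1
position: [350.2, 88.7, 214.3]
ee_rot: [[0.069, 0.998, 0.002], [0.998, -0.069, 0.001], [0.001, 0.002, -1.0]]
wrist_force: [1.9, 0.3, 0.8]
width: 39.7
grasp_force: 0.0
```

```bash
python3 -c "
from h import *
print(monitor.get_state()['position'],tgt(463,-186,200,-3.6))"
```

```text
[350.17996967  88.65669162 214.28748637] (array([-26.62,  13.15,   1.43]), array([ 0.1, -0.1, -0.4]))
```

Request:
jog_arm --rows '[[[-26.6, 13.1, 1.4], [0, 0, 0], 0.45], [[-26.6, 13.1, 1.4], [0, 0, 0], 0.45], [[-26.6, 13.1, 1.4], [0, 0, 0], 0.45], [[-26.6, 13.1, 1.4], [0, 0, 0], 0.45], [[-26.6, 13.1, 1.4], [0, 0, 0], 0.45], [[-26.6, 13.1, 1.4], [0, 0, 0], 0.45], [[-26.6, 13.1, 1.4], [0, 0, 0], 0.45], [[-26.6, 13.1, 1.4], [0, 0, 0], 0.45], [[-26.6, 13.1, 1.4], [0, 0, 0], 0.45], [[-26.6, 13.1, 1.4], [0, 0, 0], 0.45]]'

```text
time_s: 1.93
position: [463.2, -182.5, 199.4]
ee_rot: [[0.064, 0.998, -0.0], [0.998, -0.064, 0.003], [0.003, -0.001, -1.0]]
wrist_force: [0.4, 0.4, -0.2]
width: 39.7
grasp_force: 0.0
```

```bash
python3 -c "
from h import *
d=grab('wrist','w1.png'); print(ray(d,320,240))
ax=np.radians(-3.6)
print(proj(d,[[463,-186,63],[570,-193,22]]),tgt(463,-186,200,-3.6))"
```

```text
(array([ 467.62048974, -107.30722802,  344.90365752]), array([-0.01270936, -0.29036116, -0.95685772]))
[[318.52255464 232.67430723]
 [425.21938593 221.69312206]] (array([-0.42,  0.01, -0.03]), array([-0. , -0.1, -0. ]))
```

View pics/w1.png

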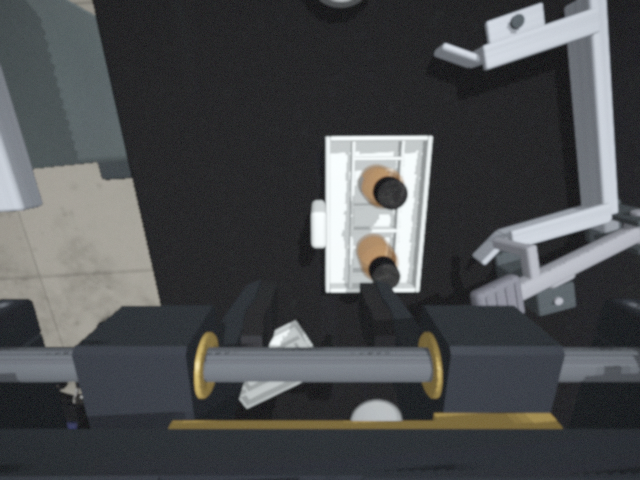

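Wrist view: the handle top is at about (319,224). The tray rim corners are at (326,136), (433,136), (421,293) and (326,293). I'll measure these.

```bash
python3 -c "
from h import *
d=load('w1.png')
hsv=cv2.cvtColor(d['image'],cv2.COLOR_RGB2HSV);m=((hsv[...,2]>150)&(hsv[...,1]<60)).astype(np.uint8)
h=m.copy();h[:,326:]=0;h[:,:300]=0;h[:180]=0;h[265:]=0
h=max(cv2.findContours(h,0,1)[0],key=cv2.contourArea);print(cv2.boundingRect(h))
for p in[(319,200),(319,247),(312,224),(325,224),(319,224)]:print('h',onz(d,*p,63).round(1))
t=[onz(d,*p,22) for p in[(326,136),(433,136),(421,293),(326,293)]]
print(np.round(t,1),sum(t)/4,[np.linalg.norm(t[i]-t[i-1]).round(1) for i in range(4)])
"
```

```text
(311, 180, 15, 85)
h [ 465.3 -156.9   63. ]
h [ 462.6 -199.3   63. ]
h [ 457.8 -177.7   63. ]
h [ 469.2 -178.5   63. ]
h [ 463.9 -178.1   63. ]
[[ 475.3 -104.5   22. ]
 [ 574.9 -111.    22. ]
 [ 567.7 -271.7   22. ]
 [ 466.  -265.    22. ]] [ 520.98852167 -188.03851324   22.        ] [np.float64(160.8), np.float64(99.8), np.float64(160.8), np.float64(101.9)]
```

Request:
jog_arm --rows '[[[-0.2, 0, 4], [0, 0, 0], 0.45], [[-0.2, 0, 8], [0, 0, 0], 0.45], [[-0.2, 0, 11], [0, 0, 0], 0.45], [[-0.2, 0, 13.5], [0, 0, 0], 0.45], [[-0.2, 0, 15.5], [0, 0, 0], 0.45], [[-0.2, 0, 16.6], [0, 0, 0], 0.45], [[-0.2, 0, 16.6], [0, 0, 0], 0.45], [[-0.2, 0, 16.6], [0, 0, 0], 0.1], [[-0.2, 0, 16.6], [0, 0, 0], 0.1], [[-0.2, 0, 16.6], [0, 0, 0], 0.1], [[-0.2, 0, 16.6], [0, 0, 0], 0.1], [[-0.2, 0, 16.6], [0, 0, 0], 0.1]]' --squeeze 20

```text
time_s: 2.98
position: [464.7, -185.5, 35.5]
ee_rot: [[0.063, 0.998, 0.003], [0.998, -0.063, -0.0], [0.0, 0.003, -1.0]]
wrist_force: [-1.9, 1.3, 7.3]
width: 14.0
grasp_force: 20.0
```

```bash
python3 -c "
from h import *
s=monitor.get_state();print(s['position'],s['width'],s['grasp_force'],s['wrist_force'],s['time_s'])
o=np.array([670.1,-125.9]);a=np.radians(13.4);X=np.array([np.cos(a),np.sin(a)])
for dx in(90,40,0):print(dx,o-(57+dx)*X,tgt(*(o-(57+dx)*X),s['position'][2],13.4))"
```

```text
[ 464.67034912 -185.47086565   35.5072088 ] 14.002161732633185 20.003176799509674 [-1.89929144  1.29136805  7.29951062] 2.9833
90 [ 527.1019459  -159.96694181] (array([2.94, 6.07, 0.02]), array([  0.2,   0. , -17. ]))
40 [ 575.74073981 -148.37954664] (array([ 4.41, 10.85,  0.03]), array([  0.2,   0. , -17. ]))
0 [ 614.65177494 -139.1096305 ] (array([ 5.58, 14.67,  0.04]), array([  0.2,   0. , -17. ]))
```

Request:
jog_arm --rows '[[[0, 0, -0.1], [0, 0, 0], 0.1], [[0.2, 0.2, -0.15], [0, 0, -2], 0.1], [[0.5, 0.5, -0.15], [0, 0, -5], 0.1], [[0.8, 0.8, -0.15], [0, 0, -8], 0.1], [[1.1, 1.2, -0.15], [0, 0, -11], 0.1], [[1.3, 1.5, -0.15], [0, 0, -14], 0.1], [[1.5, 1.7, -0.15], [0, 0, -16], 0.1], [[1.62, 1.76, -0.15], [0, 0, -17], 0.1], [[1.62, 1.76, -0.15], [0, 0, -17], 0.1], [[1.62, 1.76, -0.15], [0, 0, -17], 0.1]]'

```text
time_s: 3.82
position: [482.4, -169.8, 35.6]
ee_rot: [[-0.23, 0.973, 0.001], [0.973, 0.23, 0.001], [0.001, 0.001, -1.0]]
wrist_force: [1.0, 0.7, -2.8]
width: 13.7
grasp_force: 20.0
```

```bash
python3 -c "
from h import *
d=grab('top','t2.png')
im=cv2.cvtColor(d['image'],cv2.COLOR_RGB2BGR)
cv2.imwrite('pics/c3.png',cv2.resize(im[155:275,290:420],None,fx=5,fy=5,interpolation=cv2.INTER_CUBIC))
s=monitor.get_state();print(s['position'],s['width'],s['grasp_force'],s['wrist_force'],s['time_s'])
o=np.array([670.1,-125.9]);a=np.radians(13.4);X=np.array([np.cos(a),np.sin(a)]);Y=np.array([-X[1],X[0]])
for dx in(135,60,0):print(dx,o-(57+dx)*X,tgt(*(o-(57+dx)*X),s['position'][2],13.4))
c=o-135*X
for i,j in((50,80),(50,-80),(-50,-80),(-50,80)):print(((proj(d,[*(c+i*X+j*Y),22])[0]-[290,155])*5+2).round())
"
```

```text
[ 482.42156529 -169.82878182   35.61028547] 13.755971250763034 19.99788764049299 [ 1.03391619  0.81015268 -3.40128039] 3.8667
135 [ 483.32703138 -170.39559747] (array([-0.08,  0.08,  0.  ]), array([ 0.1, -0.1, -0.1]))
60 [ 556.28522225 -153.01450471] (array([-0.06,  7.58,  0.01]), array([ 0.1, -0.1, -0.1]))
0 [ 614.65177494 -139.1096305 ] (array([-0.05, 13.58,  0.02]), array([ 0.1, -0.1, -0.1]))
[160. 392.]
[436. 334.]
[478. 505.]
[198. 564.]
```

View pics/c3.png

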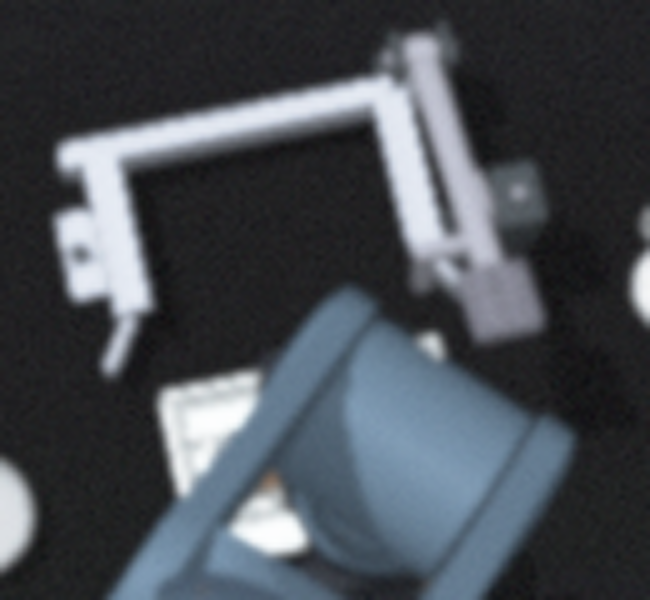

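The tray's leading corners are at (160,388) and (440,334), within 2 mm of the prediction and square to the mouth. I'll advance.

Request:
jog_arm --rows '[[[0, 0.5, 0], [0, 0, 0], 0.1], [[0, 1.2, 0], [0, 0, 0], 0.1], [[0, 2, 0], [0, 0, 0], 0.1], [[0, 2.8, 0], [0, 0, 0], 0.1], [[0, 3.6, 0], [0, 0, 0], 0.1], [[0, 4.4, 0], [0, 0, 0], 0.1], [[0, 5.1, 0], [0, 0, 0], 0.1], [[0, 5.8, 0], [0, 0, 0], 0.1], [[0, 6.4, 0], [0, 0, 0], 0.1], [[0, 7, 0], [0, 0, 0], 0.1], [[0, 7.5, 0], [0, 0, 0], 0.1], [[0, 7.5, 0], [0, 0, 0], 0.1]]'

```text
time_s: 4.87
position: [556.6, -152.5, 35.9]
ee_rot: [[-0.231, 0.973, 0.002], [0.973, 0.231, 0.001], [0.0, 0.002, -1.0]]
wrist_force: [0.2, 0.3, -3.2]
width: 14.1
grasp_force: 20.0
```

```bash
python3 -c "
from h import *
s=monitor.get_state();print(s['position'],s['wrist_force'],s['torque'],tgt(614.65,-139.1,35.5,13.4))"
```

```text
[ 556.62502537 -152.50713183   35.90249448] [ 0.16108121  0.25342642 -3.17459384] [-0.08308349  0.10313819 -0.05925446] (array([-0.04,  5.96,  0.05]), array([ 0.1, -0. , -0. ]))
```

Entering freely, with no side force. I'll go on to about 10 mm short, then creep in.

Request:
jog_arm --rows '[[[0, 0.5, 0], [0, 0, 0], 0.1], [[0, 1.1, 0], [0, 0, 0], 0.1], [[0, 1.8, 0], [0, 0, 0], 0.1], [[0, 2.5, 0], [0, 0, 0], 0.1], [[0, 3.2, 0], [0, 0, 0], 0.1], [[0, 3.8, 0], [0, 0, 0], 0.1], [[0, 4.3, 0], [0, 0, 0], 0.1], [[0, 4.7, 0], [0, 0, 0], 0.1], [[0, 5, 0], [0, 0, 0], 0.1], [[0, 5, 0], [0, 0, 0], 0.1]]'

```text
time_s: 5.7
position: [604.9, -141.0, 35.9]
ee_rot: [[-0.231, 0.973, 0.002], [0.973, 0.231, 0.001], [0.0, 0.002, -1.0]]
wrist_force: [-0.2, 0.0, -4.1]
width: 13.6
grasp_force: 20.0
```

Request:
jog_arm --rows '[[[0, 0.2, 0], [0, 0, 0], 0.1], [[0, 0.4, 0], [0, 0, 0], 0.1], [[0, 0.6, 0], [0, 0, 0], 0.1], [[0, 0.7, 0], [0, 0, 0], 0.1], [[0, 0.8, 0], [0, 0, 0], 0.1], [[0, 0.8, 0], [0, 0, 0], 0.1]]'

```text
time_s: 6.2
position: [612.2, -139.3, 35.9]
ee_rot: [[-0.231, 0.973, 0.002], [0.973, 0.231, 0.001], [0.001, 0.002, -1.0]]
wrist_force: [0.4, 0.0, -4.2]
width: 13.7
grasp_force: 20.0
```

```bash
python3 -c "
from h import *
s=monitor.get_state();print(s['position'],s['wrist_force'],s['torque'],tgt(614.65,-139.1,35.5,13.4))"
```

```text
[ 612.23096271 -139.27361586   35.94108376] [ 0.37820548  0.03685791 -4.21950079] [-0.08827587  0.14964064 -0.03426372] (array([-0.04,  0.24,  0.04]), array([ 0.1, -0. , -0. ]))
```

No contact with the stop yet, so I'll creep on until the force rises.

Request:
jog_arm --rows '[[[0, 0.1, 0], [0, 0, 0], 0.1], [[0, 0.2, 0], [0, 0, 0], 0.1], [[0, 0.3, 0], [0, 0, 0], 0.1], [[0, 0.4, 0], [0, 0, 0], 0.1], [[0, 0.4, 0], [0, 0, 0], 0.1]]'

```text
time_s: 6.62
position: [616.2, -138.3, 36.0]
ee_rot: [[-0.231, 0.973, 0.002], [0.973, 0.231, 0.001], [0.0, 0.002, -1.0]]
wrist_force: [0.8, -0.1, -4.3]
width: 13.3
grasp_force: 20.0
```

Request:
jog_arm --rows '[[[0, 0.1, 0], [0, 0, 0], 0.1], [[0, 0.2, 0], [0, 0, 0], 0.1], [[0, 0.2, 0], [0, 0, 0], 0.1]]'

```text
time_s: 6.87
position: [617.3, -138.4, 35.9]
ee_rot: [[-0.231, 0.973, -0.0], [0.973, 0.231, 0.0], [0.0, -0.0, -1.0]]
wrist_force: [-4.0, -3.0, -0.7]
width: 14.0
grasp_force: 20.0
```

Request:
jog_arm --rows '[[[0, 0.1, 0], [0, 0, 0], 0.1], [[0, 0.2, 0], [0, 0, 0], 0.1], [[0, 0.2, 0], [0, 0, 0], 0.1], [[0, 0.2, 0], [0, 0, 0], 0.1]]'

```text
time_s: 7.2
position: [617.4, -138.5, 35.7]
ee_rot: [[-0.231, 0.973, -0.004], [0.973, 0.231, 0.0], [0.001, -0.004, -1.0]]
wrist_force: [-11.6, -5.1, 3.0]
width: 13.9
grasp_force: 20.0
```

```bash
python3 -c "
from h import *
d=grab('scene','s3.png');im=cv2.cvtColor(d['image'],cv2.COLOR_RGB2BGR)
cv2.imwrite('pics/c4.png',cv2.resize(im[190:310,290:420],None,fx=5,fy=5,interpolation=cv2.INTER_CUBIC))
s=monitor.get_state();print(s['position'],s['wrist_force'],s['torque'])"
```

```text
[ 617.40212419 -138.48661511   35.71088598] [-12.82841664  -5.34627037   2.81960342] [-0.88920363  1.7885083   0.13618283]
```

View pics/c4.png

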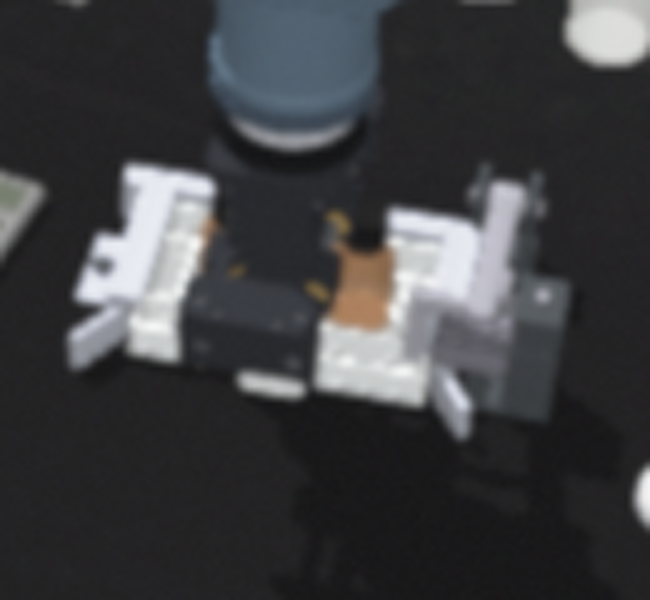

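The tray is against the stop: no further advance at 13 N, with the bottles upright. I'll release and lift.

Request:
jog_arm --rows '[[[0, 0, 0], [0, 0, 0], 0.4], [[0, -0.2, 0], [0, 0, 0], 0.4], [[0, -0.2, 0], [0, 0, 0], 0.4], [[0, -0.2, 0], [0, 0, 0], 0.4], [[0, -0.2, -2], [0, 0, 0], 0.4], [[0, -0.2, -5], [0, 0, 0], 0.4], [[0, -0.2, -9], [0, 0, 0], 0.4], [[0, -0.2, -13], [0, 0, 0], 0.4], [[0, -0.2, -16], [0, 0, 0], 0.2], [[0, -0.2, -17], [0, 0, 0], 0], [[0, -0.2, -17], [0, 0, 0], 0]]'

```text
time_s: 8.17
position: [619.9, -138.6, 210.2]
ee_rot: [[-0.231, 0.973, 0.009], [0.973, 0.231, -0.002], [-0.004, 0.008, -1.0]]
wrist_force: [0.2, -0.0, -0.3]
width: 17.1
grasp_force: 0.0
```

```bash
python3 -c "
from h import *
w=grab('wrist','w4.png')
s=monitor.get_state();print(s['position'],s['width'],s['wrist_force'])
a=np.radians(13.4);X=np.array([np.cos(a),np.sin(a)]);Y=np.array([-X[1],X[0]])
o=np.array([617.4,-138.5])+57*X;print('o',o)
for n,(x,y,z) in dict(pad=(-93,-105,104),caught=(-100,-105,54)).items():
    p=o+x*X+y*Y;print(n,p,proj(w,[*p,z]),tgt(*p,z+20,13.4))
"
```

```text
[ 618.45998008 -138.10885665  207.06331917] 13.281341329647082 [-0.3683525  -0.29195218 -1.06997347]
o [ 672.84822506 -125.2903695 ]
pad [ 606.71359825 -248.98439174] [[274.06696013 350.67994402]] (array([-10.51,  -3.74,   8.3 ]), array([ 0.2,  0.1, -0. ]))
caught [ 599.9041671  -250.60662706] [[273.02091642 320.80641136]] (array([-10.5 ,  -4.46,  13.3 ]), array([ 0.2,  0.1, -0. ]))
```

View pics/w4.png

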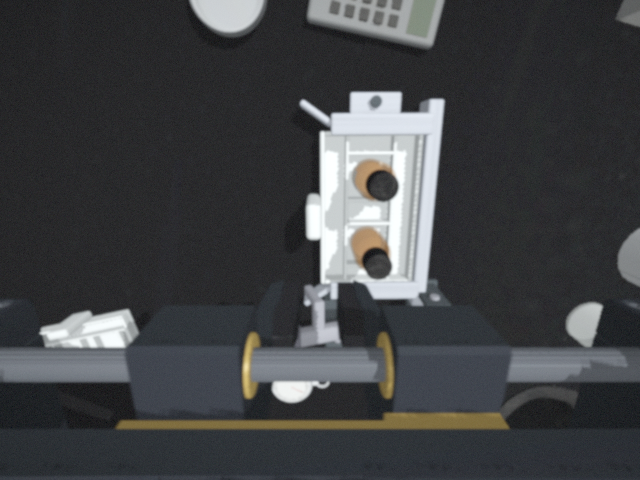

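Request:
jog_arm --rows '[[[-3, -1.2, 2], [0, 0, 0], 0], [[-6, -2.3, 4], [0, 0, 0], 0], [[-9, -3.3, 5], [0, 0, 0], 0], [[-10.5, -3.9, 5.7], [0.2, 0.1, 0], 0], [[-10.5, -3.9, 5.7], [0.2, 0.1, 0], 0], [[-10.5, -3.9, 5.7], [0.2, 0.1, 0], 0], [[-10.5, -3.9, 5.7], [0.2, 0.1, 0], 0]]'

```text
time_s: 8.8
position: [604.1, -247.9, 148.3]
ee_rot: [[-0.231, 0.973, -0.003], [0.973, 0.231, 0.003], [0.004, -0.002, -1.0]]
wrist_force: [0.1, -0.3, 0.6]
width: 0.8
grasp_force: 0.0
```

```bash
python3 -c "
from h import *
s=monitor.get_state();print(s['position'],s['width'],s['wrist_force'])
for p in((606,-249,112),(604,-249.5,80),(600.5,-250.5,56),(600,-250.6,48)):print(tgt(*p,13.4))
"
```

```text
[ 604.070592   -247.90780412  148.2688991 ] 0.844929817418407 [ 0.08072051 -0.29575972  0.60766187]
(array([-0.16,  0.17,  3.63]), array([-0.1, -0.2, -0. ]))
(array([-0.18, -0.03,  6.83]), array([-0.1, -0.2, -0. ]))
(array([-0.2 , -0.39,  9.23]), array([-0.1, -0.2, -0. ]))
(array([-0.2 , -0.43, 10.03]), array([-0.1, -0.2, -0. ]))
```

Request:
jog_arm --rows '[[[-0.2, 0.1, 2], [0, 0, 0], 0], [[-0.2, 0.1, 3.6], [0, 0, 0], 0], [[-0.2, 0.1, 4.6], [0, 0, 0], 0], [[-0.2, 0, 5.6], [0, 0, 0], 0], [[-0.2, -0.1, 6.6], [0, 0, 0], 0], [[-0.2, -0.2, 7.6], [0, 0, 0], 0], [[-0.2, -0.2, 7.6], [0, 0, 0], 0]]'

```text
time_s: 9.38
position: [602.3, -250.9, 72.4]
ee_rot: [[-0.232, 0.973, -0.003], [0.973, 0.232, 0.002], [0.002, -0.002, -1.0]]
wrist_force: [-3.0, 0.1, 5.0]
width: 0.5
grasp_force: 2.6
```

Request:
jog_arm --rows '[[[0, -0.1, 0.6], [0, 0, 0], 0], [[0, -0.1, 1.2], [0, 0, 0], 0], [[0, -0.2, 1.7], [0, 0, 0], 0], [[0, -0.2, 2.1], [0, 0, 0], 0], [[0, -0.2, 2.3], [0, 0, 0], 0], [[0, -0.2, 2.3], [0, 0, 0], 0]]'

```text
time_s: 9.88
position: [601.1, -251.8, 51.2]
ee_rot: [[-0.232, 0.973, -0.001], [0.973, 0.232, 0.001], [0.001, -0.001, -1.0]]
wrist_force: [-3.0, 0.6, 7.8]
width: 0.6
grasp_force: 3.6
```

Request:
jog_arm --rows '[[[0, 0, 0.15], [0, 0, 0], 0], [[0, 0, 0.3], [0, 0, 0], 0], [[0, 0, 0.3], [0, 0, 0], 0], [[0, 0, 0.3], [0, 0, 0], 0]]'

```text
time_s: 10.22
position: [601.2, -251.9, 50.5]
ee_rot: [[-0.232, 0.973, -0.001], [0.973, 0.232, 0.001], [0.001, -0.001, -1.0]]
wrist_force: [-10.3, 4.4, 21.0]
width: 0.5
grasp_force: 10.2
```

Hard stop reached at 21 N. I'll lift off and check.

Request:
jog_arm --rows '[[[0, 0, -0.3], [0, 0, 0], 0], [[0, 0, -0.8], [0, 0, 0], 0], [[0, 0, -2], [0, 0, 0], 0], [[0, 0, -5], [0, 0, 0], 0], [[0, 0, -9], [0, 0, 0], 0], [[0, -3, -13], [0, 0, 0], 0], [[0, -7, -17], [0, 0, 0], 0], [[0, -11, -20], [0, 0, 0], 0], [[0, -15, -22], [0, 0, 0], 0], [[0, -18, -22], [0, 0, 0], 0], [[0, -18, -22], [0, 0, 0], 0]]'

```text
time_s: 11.13
position: [423.7, -294.7, 270.4]
ee_rot: [[-0.231, 0.973, -0.0], [0.973, 0.231, -0.002], [-0.002, -0.001, -1.0]]
wrist_force: [0.7, -1.1, 0.5]
width: 0.7
grasp_force: 0.0
```

```bash
python3 -c "
from h import *
t=grab('top','t5.png');w=grab('scene','s5.png')
f=lambda d,a,b:cv2.resize(cv2.cvtColor(d['image'],cv2.COLOR_RGB2BGR)[a:a+120,b:b+130],None,fx=3,fy=4.5 if 0 else 3,interpolation=cv2.INTER_CUBIC)
cv2.imwrite('pics/c5.png',np.hstack([f(t,155,290),f(w,190,290)]))
a=np.radians(13.4);X=np.array([np.cos(a),np.sin(a)]);Y=np.array([-X[1],X[0]]);o=np.array([672.8,-125.3])
for n,z,x in(('caught',54,-100),('up',104,-93)):
  p=[*(o+x*X-105*Y),z];print(n,(proj(t,p)[0]-[290,155])*3,(proj(w,p)[0]-[290,190])*3+[390,0])
"
```

```text
caught [294.15622924 199.04172354] [665.54216165 246.31334536]
up [299.93341017 179.5371466 ] [672.600337   199.34725745]
```

View pics/c5.png

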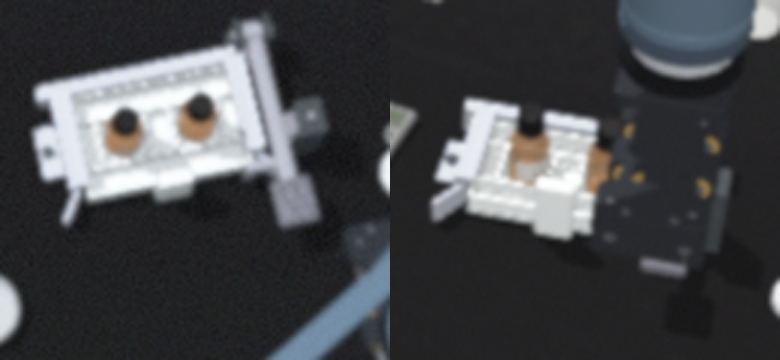

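The pad is at (296,201) in the top crop. The prediction was (294,199) for caught and (300,180) for raised, so the lever is down. The tray is seated, the bottles are upright and the robot is clear.

```bash
python3 -c "
from h import *
print(order.finish_job())"
```

```text
the job is handed in; nothing more can be done
None
```

The tray is home against the back stop with both bottles upright, the clamp lever is caught down, and the job was handed in at about 11 s of the 59 s allowed.

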